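Load a wire reel and clip the retaining cap

TASK

Load the full wire reel on the reel stand: pinch the two grips of the cap together to unclip it from the empty spindle and put it down upright on the bench, then slide the full reel over the spindle and lower it right down onto the base before you let go. Then pinch the cap again, fit it back into the top of the spindle until its disc lies flat on the rim, and let the tabs spring out so that it is locked. Leave the empty reel, the solder spool and the pliers alone.

Things in the scene. Friction and masses are not known exactly. Their poses are not given: they have to be found in the camera images.
- stand: Reel stand, fixed, upright: a dark steel base disc 130 mm across, 12 mm thick, with a plain aluminium hollow spindle 51 mm in diameter on its centre; the spindle's top is 78 mm above the bench, its outer edge chamfered 2 mm. Origin: centre of the base's underside, at bench level; z up along the spindle.
- spindle_mouth (a point): Centre of the spindle's open top, 78 mm above the bench. The opening is 40 mm wide at the top, narrows by a chamfer to 36 mm at 3 mm down, and below the 6 mm thick lip it widens to 46 mm.
- cap: Sprung retaining cap, 49 mm tall, 85 g, starting clipped in the spindle's top at any yaw. Origin: centre of its foot, z up. A black plug 26 (x) by 20 mm (y), 0 to 16 mm high, on which it stands by itself on the bench; a black disc 66 mm across at 16 to 21 mm; above it two upright grey finger grips at +y and -y. Seated, its origin is 62 mm above the bench. It fits at any yaw.
- cap_rim (a point): Centre of the underside of the cap's disc, 16 mm above the cap's origin; it meets spindle_mouth when the cap is seated.
- tab_left (a joint): Inward travel of the grip on the cap's +y side and of its latch below the disc: 0 free, 0.0055 m fully pinched; the spring pushes out with 3 to 7 N. The latch, 1 to 8.5 mm above the cap's origin, reaches 21 mm to the side when free (caught under the spindle's lip, it cannot pass) and 15.5 mm when pinched (passes).
- tab_right (a joint): The same for the grip and latch on the cap's -y side.
- reel: The full reel, white plastic wound with copper wire, 0.3 to 0.6 kg, upright on the bench. Origin: centre of its underside, z up its axis. Flanges 108 mm across at 0 to 4 mm and (spoked) 34 to 38 mm high, winding 100 mm across; its hub, 65 mm in outer diameter, rises as a collar to 60 mm, 22 mm above the upper flange. Bore 55 mm right through. Seated, its origin is 12 mm above the bench.
- empty_reel: A second reel of the same shape and size, but bare, with no wire on its hub. It starts on the other side of the stand. Leave it alone.
- solder_spool: Small spool of solder, 60 mm across, 45 mm tall, upright; origin: centre of its underside. Leave it alone.
- pliers: Red-handled pliers lying on the bench, about 165 mm long, 14 mm thick; origin near the pivot, x along the jaws. Leave them alone.
- cap_grips (a point): Point midway between the two finger grips, 36 mm above the cap's origin, axes as the cap's. The grips are plates 26 mm wide along x, from 22 to 49 mm above the cap's origin; their outer faces are 40 mm apart along y when free, 29 mm when pinched fully together.
Mind the look-alikes: they are no part of the job. What is shaped like the reel but pink is not meant. Of the things shaped like the cap, the black one is meant.

How it is judged:
On the way, in this order (a step that is already met when the one before it is completed fails the run):
1. the cap is unclipped and stands upright on the bench, let go, beside the stand (height (world z) of cap below 0.006 m and angle between cap's own z axis and vertical below 0.15 rad and horizontal distance between cap and stand above 0.07 m and contact force between the fingers and cap below 0.1 N), for 0.2 s.
2. the full reel is lowered over the spindle, still held, to within 15 mm of the base (z of reel in the frame of stand below 0.027 m and horizontal distance between reel and stand below 0.006 m and contact force between the fingers and reel above 0.5 N).
3. the cap's plug enters the spindle with both tabs pinched, the reel being in place (value of joint each of tab_left, tab_right above 0.0025 m and horizontal distance between cap_rim and spindle_mouth below 0.006 m and z of cap_rim in the frame of stand below 0.086 m and z of reel in the frame of stand below 0.016 m and horizontal distance between reel and stand below 0.006 m).
At the end, for the whole second after the job is handed in: The full reel stands on the stand's base (within 3 mm in height, 5 mm off centre, 0.05 rad), the cap's disc lies on the spindle's rim (within 2 mm, 5 mm off centre, 0.06 rad), both tabs are sprung out (within 1.5 mm of free), and all is at rest and let go (horizontal distance between reel and stand below 0.005 m and z of reel in the frame of stand below 0.015 m and angle between reel's own z axis and vertical below 0.05 rad and horizontal distance between cap_rim and spindle_mouth below 0.005 m and z of cap_rim in the frame of spindle_mouth between -0.003 and 0.002 m and angle between cap's own z axis and vertical below 0.06 rad and value of joint each of tab_left, tab_right below 0.0015 m and linear speed of each of cap, reel below 0.02 m/s); the robot touches nothing.
It fails at once if the empty reel, the solder spool or the pliers are moved by more than 20 mm (distance of any of empty_reel, solder_spool, pliers from where it was at the start of the episode above 0.02 m).
It also fails if it takes over 72 s, if anything falls off the work surface, if the arm or the gripper's body presses on something with over 40 N, if the wrist force passes 120 N, or if a joint passes its speed limit or range.

ROBOT

A 6-joint arm with a two-finger parallel gripper is mounted at the origin on the work surface. World frame = base frame: x ahead of the robot, y to its left, z up, the work surface at z = 0. Lengths are in m, angles in rad, forces in N, time in s.
With the tool pointing down it reaches from about 0.375 to 0.9 m from the base axis. Payload 3.1 kg.
Tool frame: the origin (TCP) lies between the finger pads; the fingertips stand 25 mm ahead of it and the grasp point (between the pads) lies 6 mm ahead of it (ctrl.tips_ahead is the distance from the TCP to the fingertips, in m); z points along the fingers, y is the line along which they close (so a half turn about z gives the same grasp; the last joint's range is limited). The gripper opens to 87 mm and grips with 3 to 60 N. Pads are 19 mm wide; open, the fingers measure 117 mm over their backs; the gripper's body (75 mm by 190 mm) begins 51 mm behind the grasp point.
Start: joints at [1.095, 0.527, 1.433, -0, 1.181, -0.178], TCP at [0.183, 0.598, 0.248] pointing down, gripper open.
Joint ranges: [-3.08, 3.08], [-0.75, 2.2], [0.22, 2.44], [-1.43, 4.57], [0, 2.65], [-2.85, 2.85]. Speed limits (rad/s): [2.79, 2.79, 3.14, 3.14, 3.14, 3.14].

INTERFACE

Orientations are given as a rotation vector (axis times angle).
In Python, from station import sense, read_camera, camera_info, ctrl gives the robot as it stands.
- The arm moves only by the shell command python3 -m pendant 'ROWS' [FORCE]. ROWS is text: rows parted by semicolons, each of 5 numbers parted by spaces: the opening, from 0 (shut) to 1 (fully open), then the shift along the world's x, y, z in cm, then the turn about the world's z in degrees. A call has exactly 10 rows; each row is the pose to reach, as a shift and turn from the pose commanded when the call began; what a row does not reach only later rows make up. A row lasts 1/10 s, in which the tool goes at most 50 mm and 8.59 degrees, less where a joint would pass 70% of its speed; a pose out of reach is approached as far as the arm can. A call with a gripper value outside its range is refused whole. The fingers move at their own pace and stop on an object; FORCE is the grip in N (left out, the last holds). Time passes only in rows, so rows that repeat a pose let the fingers close, or fill a call up. It gives the time, the measured TCP pose, the force, the opening and the grip force at its end, in the units of the state.
- sense(): the state, without advancing time (a new reading comes with each control period).
- read_camera(name): name is "scene" or "top"; returns the picture (400x640x3 uint8, blue, green, red); there is no depth.
- camera_info(name): a dict with "fx", "fy", "cx", "cy" (pixels), "R" (3x3) and "t" (3): a world point X has camera coordinates R X + t. Camera axes: x right, y down, z forward; pixel columns grow to the right and rows downward; lengths in m; the calibration is good to about 2 mm. A picture is of the moment at which its call begins. camera_info takes no time and is no camera call.
- ctrl.job_done(): hands the job in; it is judged then, once.
The state is a dict: "clock": time; "q": joint angles; "dq": joint speeds; "effort": joint torques, N m; "eef_pos": TCP position; "tool_rot": TCP orientation; "force": force on the tool from outside, world axes, zero at the start; "torque": the same for the moment, N m; "opening": opening from 0.0 (shut) to 1.0 (fully open); "finger_force": force on a finger pad.
Only numpy, scipy, OpenCV 4.12 (cv2) and the standard library are available. Lean on these libraries where they do the work, as an engineer would, in place of code of your own. Each camera call takes 0.05 s, during which the arm holds its last target. There are 200 camera calls.

## Working session

There is one attempt and no reset: what is moved stays moved. The work goes in short steps, Python scripts to look and compute and a shell command to move; the robot and the scene stay as the last step left them, time stands still between calls to the robot, and variables do not carry over. Pictures are saved under pics/ and viewed, at most 10 in all, crops included, and the job is handed in when it is done.

```bash
mkdir -p pics; ls; python3 - <<'E'
from station import sense, read_camera, camera_info
import cv2
for n in("scene","top"):
    cv2.imwrite(f"pics/{n}0.png",read_camera(n)); i=camera_info(n); print(n,i)
print(sense())
E
```

```text
pics
scene {'fx': 428.7936988506608, 'fy': 428.7936988506608, 'cx': 315.59655121902273, 'cy': 208.11702543176997, 'R': array([[ 0.0417168 ,  0.99911999, -0.00435455],
       [ 0.65835469, -0.03076649, -0.7520788 ],
       [-0.75155094,  0.02850748, -0.65905881]]), 't': array([-0.01423388, -0.28791756,  1.40261686])}
top {'fx': 520.2944330969616, 'fy': 520.2944330969616, 'cx': 320.6862867728813, 'cy': 198.28388235066703, 'R': array([[ 0.0250797 , -0.99961647, -0.0117444 ],
       [-0.9956113 , -0.0239162 , -0.09047738],
       [ 0.09016179,  0.013962  , -0.99582926]]), 't': array([-0.01833295,  0.5469643 ,  1.32789909])}
{'clock': 0.1, 'q': array([ 1.09550061e+00,  5.28331635e-01,  1.43375013e+00, -5.04424885e-05,
        1.18143337e+00, -1.78492218e-01]), 'dq': array([ 0.00091462, -0.00293694, -0.00271425, -0.00160526,  0.00103178,
       -0.00162307]), 'effort': array([-7.67373658e-04, -4.40985882e+01, -1.77149284e+01,  6.34794636e-02,
        5.34035428e-02, -2.57586942e-05]), 'eef_pos': array([0.18248726, 0.59712845, 0.24670265]), 'tool_rot': array([-4.64393718e-01, -3.10649864e+00,  2.88290579e-03]), 'force': array([-0.09838837, -0.01005718, -0.08744531]), 'torque': array([-7.62352169e-02,  8.35889550e-05,  3.00874547e-02]), 'finger_force': 0.0, 'opening': 0.9966765618404789}
```

View pics/top0.png

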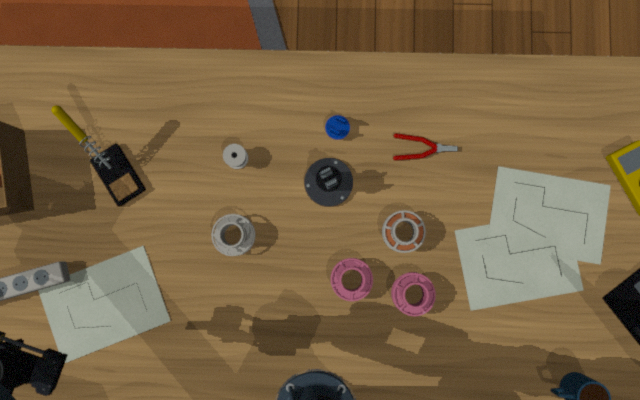

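View pics/scene0.png

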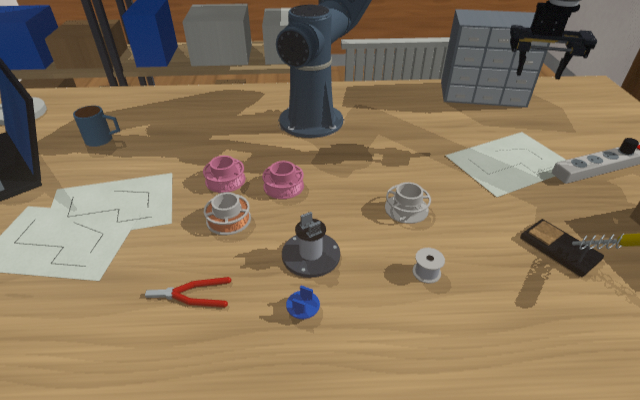

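Candidates in the top view:
- **Reel:** copper-wound white reel (404,231), bare white reel (234,235), and pink reels (352,280) and (413,294). I choose the copper one at (404,231), which is scene (228,212).
- **Cap:** black cap in the spindle (329,178) and blue cap (337,127). I choose the black one.

The solder spool is at (235,156) and the pliers at (425,147). Next I check the choice in a close crop.

```bash
cat > h.py <<'E'
from station import sense, read_camera, camera_info
import cv2, numpy as np
def ray(n,uv):
    i=camera_info(n); R=np.array(i["R"]); t=np.array(i["t"])
    d=R.T@np.array([(uv[0]-i["cx"])/i["fx"],(uv[1]-i["cy"])/i["fy"],1]); return -R.T@t,d
def plane(n,uv,z):
    c,d=ray(n,uv); return c+d*(z-c[2])/d[2]
def proj(n,X):
    i=camera_info(n); p=np.array(i["R"])@np.array(X)+i["t"]; return np.array([i["fx"]*p[0]/p[2]+i["cx"],i["fy"]*p[1]/p[2]+i["cy"]])
E
python3 - <<'E'
from h import *
a=cv2.imread("pics/top0.png"); b=cv2.imread("pics/scene0.png")
A=cv2.resize(a[140:270,295:435],None,fx=4,fy=4,interpolation=cv2.INTER_CUBIC)
cv2.imwrite("pics/crop1.png",A)
hsv=cv2.cvtColor(a,cv2.COLOR_BGR2HSV)
for p in [(404,231),(386,231),(404,213),(315,178),(330,165),(342,190),(329,178),(325,174),(420,240)]: print(p,a[p[1],p[0]],hsv[p[1],p[0]])
print("reel",plane("top",(404,231),.038),"stand",plane("top",(329,182),.012),"cap",plane("top",(330,178),.098))
E
```

```text
(404, 231) [33 59 75] [ 19 143  75]
(386, 231) [ 39  66 113] [ 11 167 113]
(404, 213) [ 70  84 105] [ 12  85 105]
(315, 178) [49 45 39] [102  52  49]
(330, 165) [44 40 38] [110  35  44]
(342, 190) [44 39 39] [120  29  44]
(329, 178) [16 11 16] [150  80  16]
(325, 174) [59 62 55] [77 29 62]
(420, 240) [38 59 96] [ 11 154  96]
reel [ 0.46726297 -0.21997342  0.038     ] stand [ 0.59193157 -0.02551266  0.012     ] cap [ 0.59138151 -0.02763395  0.098     ]
```

View pics/crop1.png

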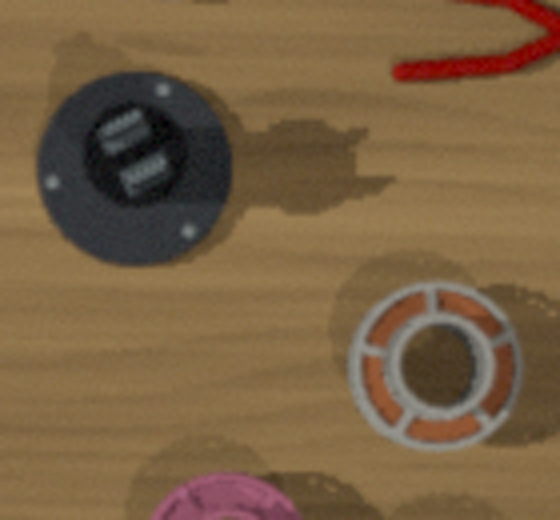

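The crop confirms both choices. The black cap with two grey grips sits on the stand (disc at about px (329,179)), and the copper-wound reel's flange is centred near (404,231). Now I fit them.

```bash
cat >> h.py <<'E'
def blob(mask,near):
    cs,_=cv2.findContours(mask.astype(np.uint8)*255,cv2.RETR_EXTERNAL,cv2.CHAIN_APPROX_NONE)
    cs=[c for c in cs if len(c)>12]
    return min(cs,key=lambda c:np.hypot(*(np.mean(c[:,0],0)-near)))
def circ(mask,near):
    return cv2.fitEllipse(cv2.convexHull(blob(mask,near)))
def crop(img,x,y,r=50):
    m=np.zeros(img.shape[:2],bool); m[y-r:y+r,x-r:x+r]=1; return m
E
python3 - <<'E'
from h import *
a=cv2.imread("pics/top0.png").astype(int); B,G,R=a[...,0],a[...,1],a[...,2]
e=circ((R-B<10)&(R<90)&crop(a,329,180,32),(329,182)); print("base",e,plane("top",e[0],.012))
hub=(R<35)&crop(a,329,179,18)
e=circ(hub,(329,178)); print("capdisc",e,plane("top",e[0],.083))
e=circ((R-B<30)&(R>85)&crop(a,404,231,28),(404,231)); print("flange",e,plane("top",e[0],.038))
d=(np.hypot(*(np.mgrid[:400,:640]-np.array([178.5,329])[:,None,None]))<12)
V=a.max(2); n,l,s,c=cv2.connectedComponentsWithStats(((V>48)&d).astype(np.uint8))
pts=[]
for k in range(1,n):
    if s[k,4]>8:
        w=np.argwhere(l==k)[:,::-1].astype(np.float32); 
        P=plane("top",c[k],.111); pts.append(P); print(s[k,4],c[k],P,cv2.minAreaRect(w))
E
```

```text
base ((328.39422607421875, 181.63719177246094), (47.46345138549805, 47.69108963012695), 163.6702423095703) [ 0.59285495 -0.02389658  0.012     ]
capdisc ((330.1880798339844, 178.39610290527344), (25.310466766357422, 31.052534103393555), 101.48259735107422) [ 0.59235288 -0.02817176  0.083     ]
flange ((403.5157775878906, 231.20660400390625), (42.056827545166016, 43.742855072021484), 91.97032928466797) [ 0.46670545 -0.21874469  0.038     ]
92 [325.19565217 172.5       ] [ 0.60295044 -0.01554082  0.111     ] ((325.300048828125, 172.60003662109375), (7.602630615234375, 12.521980285644531), 63.43495178222656)
72 [330.30555556 182.80555556] [ 0.5778956  -0.02861677  0.111     ] ((330.6400451660156, 182.51998901367188), (6.800000190734863, 12.80000114440918), 53.13010025024414)
```

```bash
python3 -m pendant '1 4 -6 0 -8;1 8 -12 0 -16;1 12 -18 0 -24;1 16 -24 0 -32;1 20 -30 0 -40;1 23 -34 0 -45;1 26 -38.5 0 -45;1 29 -43 0 -45;1 32 -47.5 0 -45;1 34 -51 0 -45' 25; python3 -m pendant '1 2.5 -4 0 0;1 5 -8 0 0;1 7 -11 0 0;1 7 -11 -1 0;1 7 -11 -2 0;1 7 -11 -3 0;1 7 -11 -4 0;1 7 -11 -5 0;1 7 -11 -5 0;1 7 -11 -5 0'
```

```text
clock: 1.1
eef_pos: [0.462, 0.1806, 0.2474]
tool_rot: [-1.618, -2.692, 0.0]
force: [0.6, 1.4, -0.6]
opening: 0.997
finger_force: 0.0
clock: 2.1
eef_pos: [0.531, 0.073, 0.1973]
tool_rot: [-1.617, -2.693, 0.0]
force: [-0.9, -0.9, 0.8]
opening: 1.004
finger_force: 0.0
```

```bash
python3 - <<'E'
from h import *
a=cv2.imread("pics/scene0.png").astype(int); B,G,R=a[...,0],a[...,1],a[...,2]
m=(R-B<10)&(R<100)&crop(a,311,255,31); m[:232]=0
e=circ(m,(311,255)); print("base",e,plane("scene",e[0],.012), proj("scene",(.593,-.024,.012)))
for X in [(.593,-.024,.083),(.593,-.024,.111)]: print(proj("scene",X))
m=(R-B<40)&(R>85)&crop(a,228,212,25); e=circ(m,(228,212)); print("reel",e, proj("scene",(.467,-.219,.038)))
# refined reel collar in top: white collar outer
cv2.imwrite("pics/crop2.png",cv2.resize(cv2.imread("pics/scene0.png")[180:285,190:360],None,fx=4,fy=4,interpolation=cv2.INTER_CUBIC))
E
```

```text
base ((310.6865539550781, 254.0540313720703), (44.5959587097168, 57.40563201904297), 89.0472183227539) [ 0.60311904 -0.02166614  0.012     ] [309.48040407 250.70919101]
[309.01591471 227.52326403]
[308.81920197 217.70394878]
reel ((225.0609130859375, 210.3921661376953), (47.211299896240234, 53.11219024658203), 141.02919006347656) [225.78088088 207.14751095]
```

View pics/crop2.png

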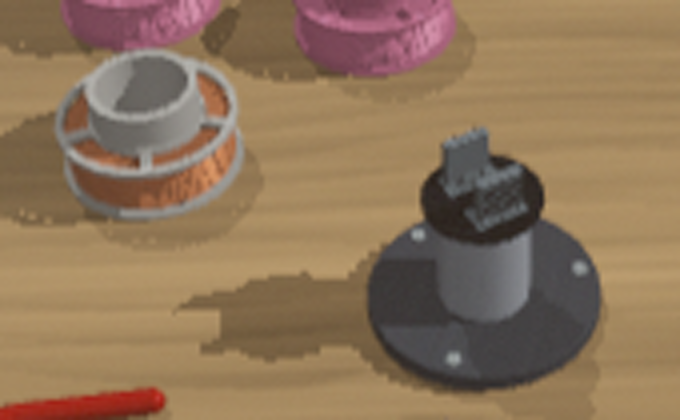

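```bash
python3 -m pendant '1 2 -3 0 0;1 4 -6 0 0;1 6.1 -9.6 0 0;1 6.1 -9.6 -1 0;1 6.1 -9.6 -2 0;1 6.1 -9.6 -3 0;1 6.1 -9.6 -4 0;1 6.1 -9.6 -4 0;1 6.1 -9.6 -4 0;1 6.1 -9.6 -4 0'
```

```text
clock: 3.1
eef_pos: [0.5925, -0.0231, 0.1579]
tool_rot: [1.617, 2.693, 0.0]
force: [0.5, 0.7, 0.5]
opening: 0.996
finger_force: 0.0
```

The scene crop agrees with the top view to 2–3 mm: cap disc near (310,229), grips visible, reel at (226,209). Lowering over the grips and pinching.

```bash
python3 -m pendant '1 0 0 -1.5 0;1 0 0 -3 0;1 0 0 -4 0;1 0 0 -4.5 0;.6 0 0 -4.5 0;.3 0 0 -4.5 0;0 0 0 -4.5 0;0 0 0 -4.5 0;0 0 0 -4.5 0;0 0 0 -4.5 0' 25; python3 -m pendant '0 0 0 0 0;0 0 0 0 0;0 0 0 0 0;0 0 0 0 0;0 0 0 0 0;0 0 0 0 0;0 0 0 0 0;0 0 0 0 0;0 0 0 0 0;0 0 0 0 0'
```

```text
clock: 4.1
eef_pos: [0.5924, -0.0236, 0.1128]
tool_rot: [1.618, 2.692, 0.0]
force: [0.2, 0.1, -0.6]
opening: 0.543
finger_force: 0.0
clock: 5.1
eef_pos: [0.5927, -0.0236, 0.113]
tool_rot: [1.618, 2.692, 0.001]
force: [0.2, 0.0, 5.1]
opening: 0.321
finger_force: 25.0
```

Opening is 28 mm, so it is fully pinched, with almost no side force. Lifting.

```bash
python3 -m pendant '0 0 0 .5 0;0 0 0 1 0;0 0 0 1.5 0;0 0 0 2 0;0 0 0 3 0;0 0 0 4 0;0 0 0 5 0;0 0 0 5 0;0 0 0 5 0;0 0 0 5 0'; python3 - <<'E'
from h import *
a=read_camera("scene");b=read_camera("top"); cv2.imwrite("pics/s1.png",a);cv2.imwrite("pics/t1.png",b)
cv2.imwrite("pics/c3.png",np.hstack([cv2.resize(x,(400,400),interpolation=cv2.INTER_CUBIC) for x in (a[150:290,240:380],b[120:230,270:380])]))
E
```

```text
clock: 6.1
eef_pos: [0.592, -0.0235, 0.1623]
tool_rot: [-1.618, -2.692, 0.0]
force: [0.5, -0.1, -1.5]
opening: 0.315
finger_force: 25.0
```

View pics/c3.png

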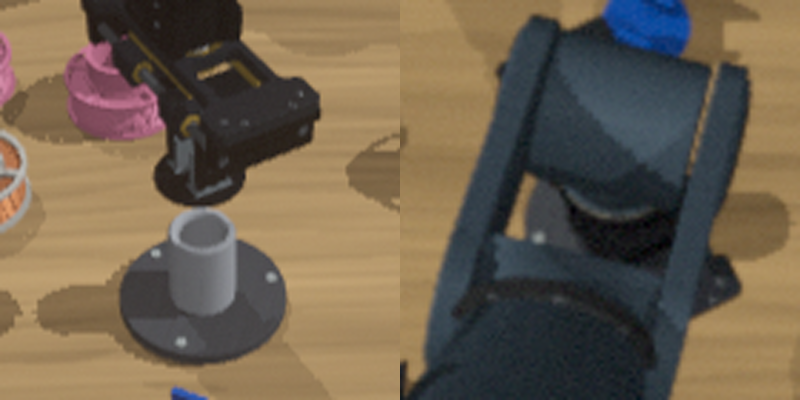

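The cap is out and level in the fingers, and the spindle mouth is open at about scene px (311,230). Moving it to (0.50, 0.06) to put down.

```bash
python3 -m pendant '0 -2.3 2 0 0;0 -4.6 4 0 0;0 -7 6 0 0;0 -9.2 8.4 0 0;0 -9.2 8.4 -3 0;0 -9.2 8.4 -6 0;0 -9.2 8.4 -9 0;0 -9.2 8.4 -10.5 0;0 -9.2 8.4 -10.9 0;0 -9.2 8.4 -10.9 0'
```

```text
clock: 7.2
eef_pos: [0.5001, 0.0605, 0.053]
tool_rot: [-1.618, -2.692, 0.001]
force: [0.7, 0.1, -0.3]
opening: 0.313
finger_force: 25.0
```

```bash
python3 -m pendant '0 0 0 -.1 0;0 0 0 -.15 0;0 0 0 -.2 0;0 0 0 -.2 0;0 0 0 -.2 0;.5 0 0 -.2 0;.8 0 0 -.2 0;.8 0 0 -.2 0;.8 0 0 -.2 0;.8 0 0 -.2 0'; python3 -m pendant '.8 0 0 1 0;.8 0 0 3 0;.8 0 0 6 0;.8 0 0 10 0;1 -1 -5 14 0;1 -2 -10 14 0;1 -3 -15 14 0;1 -3 -20 14 0;1 -3 -20 14 0;1 -3 -20 14 0'; python3 - <<'E'
from h import *
a=read_camera("scene");b=read_camera("top"); cv2.imwrite("pics/s2.png",a);cv2.imwrite("pics/t2.png",b)
cv2.imwrite("pics/c4.png",np.hstack([cv2.resize(x,(400,400),interpolation=cv2.INTER_CUBIC) for x in (a[120:280,210:370],b[120:280,240:400])]))
E
```

```text
clock: 8.2
eef_pos: [0.5004, 0.0604, 0.0516]
tool_rot: [1.618, 2.693, 0.0]
force: [-0.4, -0.4, 0.4]
opening: 0.691
finger_force: 0.0
clock: 9.2
eef_pos: [0.4705, -0.1417, 0.1922]
tool_rot: [1.623, 2.688, 0.0]
force: [0.1, -0.4, 0.9]
opening: 0.999
finger_force: 0.0
```

View pics/c4.png

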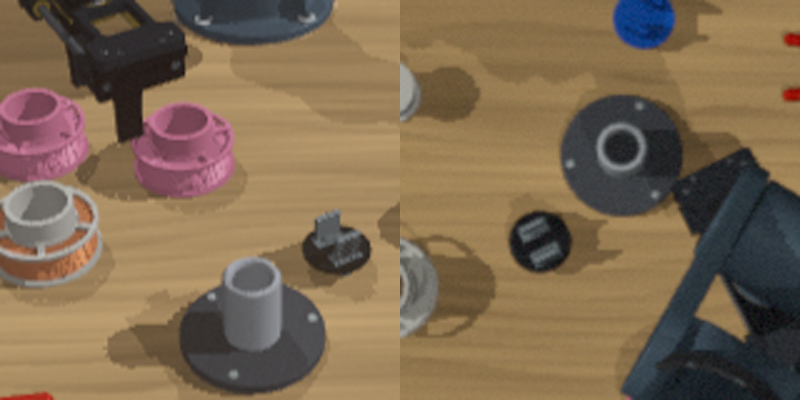

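The cap stands upright at top px (296,216), and the bare spindle rim is at top px (328,179). Now I measure mouth, cap and reel in the same way so I can compare them with the TCP.

```bash
python3 - <<'E'
from h import *
b=cv2.imread("pics/t2.png").astype(int); R,B=b[...,2],b[...,0]
a=cv2.imread("pics/s2.png").astype(int); Rs=a[...,2]
e=circ((R>75)&crop(b,328,179,14),(328,179)); print("mouth top",e,plane("top",e[0],.077))
f=circ((R<40)&crop(b,296,216,18),(296,216)); print("cap",f,plane("top",f[0],.0185))
e=circ((R-B<10)&(R<90)&crop(b,328,182,27),(328,182)); print("base",e,plane("top",e[0],.010))
t=cv2.imread("pics/t0.png") if False else cv2.imread("pics/top0.png"); t=t.astype(int)
m=(t[...,2]-t[...,0]<32)&(t[...,2]>85)
c=crop(t,404,231,25)
e=circ(m&c,(404,231)); print("flange",e,plane("top",e[0],.037))
d=np.hypot(*(np.mgrid[:400,:640]-np.array([231,404.5])[:,None,None]))<15
e=circ(m&d,(404,231)); print("collar",e,plane("top",e[0],.060))
g=circ((Rs<40)&crop(a,344,219,17),(344,219)); print("cap scene",g,plane("scene",g[0],.0185))
E
```

```text
mouth top ((327.6322326660156, 178.97552490234375), (19.814956665039062, 22.01542854309082), 25.349834442138672) [ 0.59151665 -0.02182232  0.077     ]
cap ((295.8644714355469, 216.02279663085938), (22.603673934936523, 22.86937141418457), 78.82433319091797) [0.49987131 0.05866962 0.0185    ]
base ((330.78509521484375, 184.08218383789062), (46.49973678588867, 57.27340316772461), 138.26646423339844) [ 0.58676676 -0.03034569  0.01      ]
flange ((403.5582580566406, 231.2014617919922), (42.21226119995117, 43.88165283203125), 89.678466796875) [ 0.46675231 -0.21899911  0.037     ]
collar ((404.37115478515625, 231.17578125), (27.98558807373047, 28.52715301513672), 80.1748046875) [ 0.46615281 -0.21767221  0.06      ]Traceback (most recent call last):
  File "<stdin>", line 13, in <module>
  File "h.py", line 15, in circ
    return cv2.fitEllipse(cv2.convexHull(blob(mask,near)))
                                         ~~~~^^^^^^^^^^^
  File "h.py", line 13, in blob
    return min(cs,key=lambda c:np.hypot(*(np.mean(c[:,0],0)-near)))
ValueError: min() iterable argument is empty
```

```bash
python3 -m pendant '1 -.2 -4 0 0;1 -.4 -7.6 0 0;1 -.4 -7.6 -4 0;1 -.4 -7.6 -7 0;1 -.4 -7.6 -10 0;1 -.4 -7.6 -12 0;1 -.4 -7.6 -12.4 0;1 -.4 -7.6 -12.4 0;.7 -.4 -7.6 -12.4 0;.6 -.4 -7.6 -12.4 0' 12; python3 -m pendant '0 0 0 0 0;0 0 0 0 0;0 0 0 0 0;0 0 0 0 0;0 0 0 0 0;0 0 0 0 0;1 0 0 0 0;1 0 0 0 0;1 0 0 0 0;1 0 0 0 0'
```

```text
clock: 10.3
eef_pos: [0.4671, -0.2155, 0.0688]
tool_rot: [1.616, 2.691, -0.0]
force: [1.6, -0.2, -0.1]
opening: 0.897
finger_force: 0.0
clock: 11.3
eef_pos: [0.4662, -0.2155, 0.0674]
tool_rot: [-1.618, -2.692, -0.0]
force: [-0.2, 0.8, 0.1]
opening: 0.975
finger_force: 0.0
```

```bash
python3 -m pendant '1 0 0 0 -8;1 0 0 0 -16;1 0 0 0 -24;1 0 0 0 -32;1 0 0 0 -40;1 0 0 0 -48;1 0 0 0 -56;1 0 0 0 -64;1 0 0 0 -72;1 0 0 0 -80'; python3 -m pendant '1 0 0 0 -8;1 0 0 0 -10;1 0 0 0 -10;.7 0 0 0 -10;0 0 0 0 -10;0 0 0 0 -10;0 0 0 0 -10;0 0 0 0 -10;0 0 0 0 -10;0 0 0 0 -10' 45
```

```text
clock: 12.3
eef_pos: [0.4662, -0.2155, 0.0674]
tool_rot: [-2.973, -1.014, 0.0]
force: [-0.1, -0.5, 0.7]
opening: 1.001
finger_force: 0.0
clock: 13.3
eef_pos: [0.4666, -0.2158, 0.0676]
tool_rot: [3.048, 0.76, 0.001]
force: [0.8, -2.2, -0.8]
opening: 0.752
finger_force: 45.0
```

```bash
python3 -m pendant '0 0 0 1 0;0 0 0 3 0;0 0 0 6 0;0 0 0 9 0;0 0 0 10.5 0;0 2 3 10.5 0;0 4.5 7 10.5 0;0 7 11 10.5 0;0 9.8 15 10.5 0;0 9.8 15 10.5 0'; python3 -m pendant '0 1 1.5 0 0;0 2 3 0 0;0 2.8 4.3 0 0;0 2.8 4.3 0 0;0 2.8 4.3 0 0;0 2.8 4.3 0 0;0 2.8 4.3 0 0;0 2.8 4.3 0 0;0 2.8 4.3 0 0;0 2.8 4.3 0 0'; python3 - <<'E'
from h import *
a=read_camera("scene");b=read_camera("top"); cv2.imwrite("pics/s3.png",a);cv2.imwrite("pics/t3.png",b)
cv2.imwrite("pics/c5.png",np.hstack([cv2.resize(x,(400,400),interpolation=cv2.INTER_CUBIC) for x in (a[150:290,240:380],b[120:230,270:380])]))
E
```

```text
clock: 14.3
eef_pos: [0.5664, -0.0602, 0.1729]
tool_rot: [-3.044, -0.769, -0.004]
force: [-0.3, -1.3, -3.7]
opening: 0.754
finger_force: 45.0
clock: 15.3
eef_pos: [0.5922, -0.0228, 0.1726]
tool_rot: [-3.048, -0.759, 0.0]
force: [0.0, -0.4, -2.8]
opening: 0.755
finger_force: 45.0
```

View pics/c5.png

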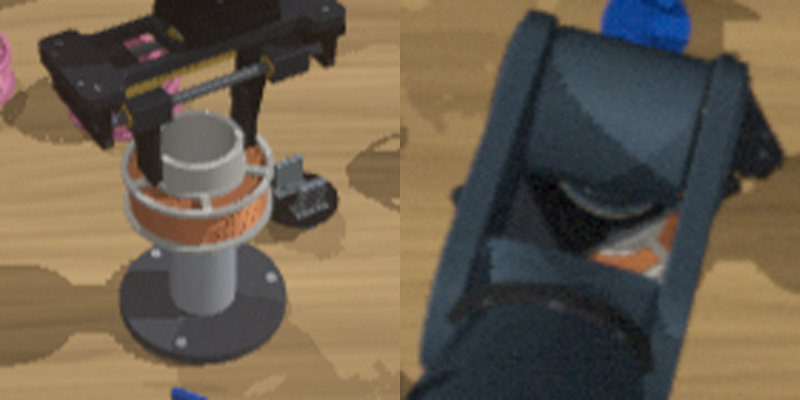

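The scene view shows the reel above the spindle, sitting a little left of it (flange centre at crop col 197, spindle at 203). I measure that properly.

```bash
python3 - <<'E'
from h import *
a=cv2.imread("pics/s3.png").astype(int); B,G,R=a[...,0],a[...,1],a[...,2]
def edges(row,lo,hi,ch=R):   # subpixel steepest gradient left / right
    p=cv2.GaussianBlur(ch[row-1:row+2,lo:hi].mean(0).astype(np.float32)[None],(5,1),1)[0]; return p
# spindle: rows 240-255, base rows 250-256
for r in (245,249,253):
    p=edges(r,285,340); print("spindle row",r,np.round(p[8:45]).astype(int))
for r in (218,222,226):
    print("reel row",r,np.round((R-B)[r,278:342]).astype(int))
X=np.array([.5925,-.0225,0])
for z in (.012,.05,.106,.144,.165): print(z,proj("scene",X+[0,0,z]),proj("scene",X+[0,.001,z])[0]-proj("scene",X+[0,0,z])[0])
E
```

```text
spindle row 245 [ 66  66  66  66  67  71  78  84  89  92  93  93  94  95  97  98  99 100
 102 105 108 112 117 122 126 131 135 137 131 113  93  83  80  80  80  79
  80]
spindle row 249 [ 63  63  63  63  64  68  75  83  88  91  93  93  94  95  96  97  97  98
 101 104 108 113 118 122 126 130 135 137 131 113  93  82  80  80  80  81
  80]
spindle row 253 [ 62  63  63  62  63  65  71  80  87  91  93  93  94  94  96  97  98  99
 102 106 109 114 118 122 127 131 135 134 121  96  78  73  74  76  77  76
  75]
reel row 218 [74 72 71 72 72 39 11 44 22  8  8  7 23 39 71 66 58 56 58 59 51 40 23 17
 12  7  7  7  7  8  7  8  8  8  7  8 13 22 25 32 57 85 89 89 88 87 87 69
 44 21  8  8 18 44 98 56 11  7  0 -7 -8 -6  1  3]
reel row 222 [ 70  69  69  69  70  41  11  34  57  61  62  57  53  25  17   9   7   8
   7  16  35  42  41  63  67  77  79  86  89  62  56  58  35   7   7   6
  54  66  55  43  28  27   9   7   7   7  14  49  77 107 112 109 106 105
  92  13   8   7  12  13  13  12  12   3]
reel row 226 [ 72  72  73  73  72  72  44  11   8  33  57  61  62  61  60  62  63  64
  65  63  62  67  58  57  38  38  27  27  27  27  26  27  27  27  27  37
  47  47  45  72  76  86  88  84 100 107 109 111 109 112  97 112  80  26
   9  10  23  20  14  13   8   8   7   9]
0.012 [310.15099708 250.5207747 ] 0.45169793636836175
0.05 [309.9265442  238.40409485] 0.4639509713080088
0.106 [309.57266442 219.30054012] 0.48327021016609706
0.144 [309.31526903 205.40551895] 0.4973226496051666
0.165 [309.16650118 197.37455776] 0.5054448017983191
```

The same-camera comparison puts the reel about 2.5 mm too low in y. Correcting by +2 mm and lowering to the rim while watching the force.

```bash
python3 -m pendant '0 0 .1 0 0;0 0 .2 0 0;0 0 .2 -1 0;0 0 .2 -2 0;0 0 .2 -2.4 0;0 0 .2 -2.6 0;0 0 .2 -2.8 0;0 0 .2 -3 0;0 0 .2 -3.2 0;0 0 .2 -3.2 0'
```

```text
clock: 16.4
eef_pos: [0.5922, -0.0205, 0.1404]
tool_rot: [-3.048, -0.76, 0.0]
force: [0.1, 0.5, -4.2]
opening: 0.753
finger_force: 45.0
```

It has entered with no force. Lowering on.

```bash
python3 -m pendant '0 0 0 -1 0;0 0 0 -2 0;0 0 0 -3 0;0 0 0 -4 0;0 0 0 -5 0;0 0 0 -5.5 0;0 0 0 -5.8 0;0 0 0 -5.9 0;0 0 0 -6 0;0 0 0 -6 0'
```

```text
clock: 17.4
eef_pos: [0.5925, -0.0206, 0.0808]
tool_rot: [3.048, 0.76, 0.001]
force: [-0.5, -0.7, -3.4]
opening: 0.752
finger_force: 45.0
```

```bash
python3 -m pendant '0 0 0 -.05 0;0 0 0 -.1 0;0 0 0 -.15 0;0 0 0 -.18 0;0 0 0 -.18 0;0 0 0 -.18 0;0 0 0 -.18 0;0 0 0 -.18 0;0 0 0 -.18 0;0 0 0 -.18 0'
```

```text
clock: 18.4
eef_pos: [0.5926, -0.0205, 0.0795]
tool_rot: [3.048, 0.76, 0.001]
force: [-2.4, 0.4, 4.9]
opening: 0.755
finger_force: 45.0
```

The reel is seated (contact force on the base). Releasing, rising, and turning to the cap.

```bash
python3 -m pendant '.5 0 0 0 0;1 0 0 0 0;1 0 0 0 0;1 0 0 0 0;1 0 0 1 0;1 0 0 4 0;1 0 0 8 8;1 0 0 12 16;1 -2 2 12 24;1 -4 4 12 32'; python3 -m pendant '1 -2 2 0 8;1 -4 3 0 16;1 -5.2 4.1 0 24;1 -5.2 4.1 0 32;1 -5.2 4.1 0 40;1 -5.2 4.1 0 48;1 -5.2 4.1 0 56;1 -5.2 4.1 0 58;1 -5.2 4.1 0 58;1 -5.2 4.1 0 58'; python3 - <<'E'
from h import *
a=read_camera("scene"); cv2.imwrite("pics/s4.png",a); s=sense(); r=s["tool_rot"]
print(s["eef_pos"],np.degrees(2*np.arctan2(r[1],r[0]))-90)
E
```

```text
clock: 19.4
eef_pos: [0.5535, 0.0192, 0.2012]
tool_rot: [2.714, 1.575, 0.007]
force: [-1.0, 0.7, 0.1]
opening: 0.994
finger_force: 0.0
clock: 20.4
eef_pos: [0.5004, 0.0604, 0.1991]
tool_rot: [1.619, 2.692, 0.0]
force: [0.1, -0.2, 0.1]
opening: 0.999
finger_force: 0.0
[0.50038221 0.06044465 0.19904378] 27.951327082178153
```

```bash
python3 -m pendant '.8 0 0 -4 0;.8 0 0 -8 0;.8 0 0 -11 0;.8 0 0 -13.5 0;.8 0 0 -14.6 0;.8 0 0 -14.7 0;.8 0 0 -14.7 0;.5 0 0 -14.7 0;0 0 0 -14.7 0;0 0 0 -14.7 0' 25; python3 -m pendant '0 0 0 0 0;0 0 0 0 0;0 0 0 0 0;0 0 0 0 0;0 0 0 0 0;0 0 0 0 0;0 0 0 0 0;0 0 0 0 0;0 0 0 0 0;0 0 0 0 0'; python3 -m pendant '0 0 0 2 0;0 0 0 5 0;0 0 0 8 0;0 0 0 11 0;0 2.5 -2 11 0;0 5 -4 11 0;0 7.5 -6 11 0;0 9.2 -8.2 11 0;0 9.2 -8.2 11 0;0 9.2 -8.2 11 0'; python3 - <<'E'
from h import *
a=read_camera("scene"); cv2.imwrite("pics/s5.png",a)
cv2.imwrite("pics/c6.png",cv2.resize(a[160:280,250:370],(600,600),interpolation=cv2.INTER_CUBIC))
E
```

```text
clock: 21.45
eef_pos: [0.5009, 0.0604, 0.0527]
tool_rot: [1.617, 2.691, 0.001]
force: [-0.8, -0.5, 0.1]
opening: 0.61
finger_force: 0.0
clock: 22.45
eef_pos: [0.5005, 0.0604, 0.0523]
tool_rot: [1.618, 2.692, 0.0]
force: [-0.3, -0.1, 6.8]
opening: 0.319
finger_force: 25.0
clock: 23.45
eef_pos: [0.5915, -0.0217, 0.161]
tool_rot: [-1.619, -2.69, 0.001]
force: [0.2, 0.1, -0.9]
opening: 0.31
finger_force: 25.0
```

View pics/c6.png

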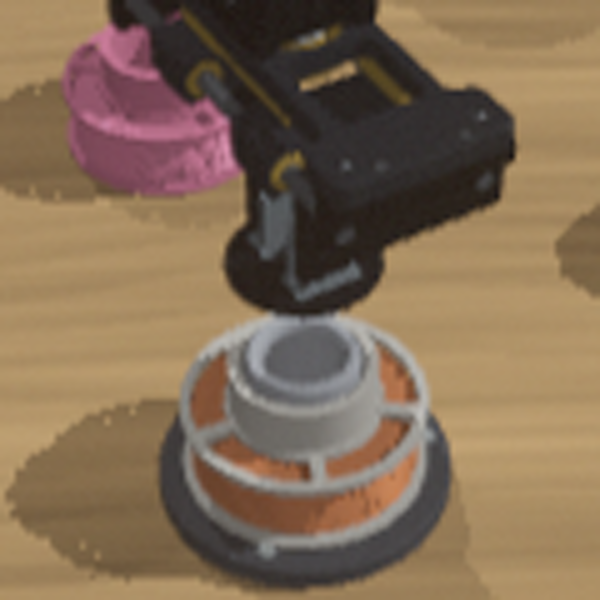

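The cap is held level above the spindle, with its disc centre at crop col 304 and the rim and base at 303–305. The reel is seated on the base. Lowering into the mouth.

```bash
python3 -m pendant '0 .05 -.05 -1 0;0 .05 -.05 -2 0;0 .05 -.05 -2.8 0;0 .05 -.05 -3.2 0;0 .05 -.05 -3.5 0;0 .05 -.05 -3.8 0;0 .05 -.05 -4.1 0;0 .05 -.05 -4.1 0;0 .05 -.05 -4.1 0;0 .05 -.05 -4.1 0'
```

```text
clock: 24.5
eef_pos: [0.5929, -0.0221, 0.1209]
tool_rot: [1.618, 2.693, 0.0]
force: [0.3, 0.7, -1.0]
opening: 0.313
finger_force: 25.0
```

Inside with no force. Seating it now: 8 mm further, slowly.

```bash
python3 -m pendant '0 0 0 -.2 0;0 0 0 -.4 0;0 0 0 -.5 0;0 0 0 -.6 0;0 0 0 -.7 0;0 0 0 -.75 0;0 0 0 -.8 0;0 0 0 -.85 0;0 0 0 -.85 0;0 0 0 -.85 0'
```

```text
clock: 25.5
eef_pos: [0.5929, -0.0221, 0.1143]
tool_rot: [1.617, 2.692, 0.0]
force: [-2.5, 0.6, 11.2]
opening: 0.313
finger_force: 25.0
```

Contact comes at TCP z 0.1143, which is exactly the seated height (0.062 + 0.0523). Releasing and backing off.

```bash
python3 -m pendant '.5 0 0 0 0;.8 0 0 0 0;.8 0 0 0 0;.8 0 0 0 0;.8 0 0 0 0;.8 0 0 1 0;.8 0 0 4 0;.8 0 0 8 0;1 -4 4 10 0;1 -8 8 10 0'; python3 -m pendant '1 -4 5 0 0;1 -6 9 0 0;1 -8 13 0 0;1 -8 13 0 0;1 -8 13 0 0;1 -8 13 0 0;1 -8 13 0 0;1 -8 13 0 0;1 -8 13 0 0;1 -8 13 0 0'; python3 - <<'E'
from h import *
a=read_camera("scene");b=read_camera("top")
cv2.imwrite("pics/c7.png",np.hstack([cv2.resize(x,(400,400),interpolation=cv2.INTER_CUBIC) for x in (a[190:290,260:360],b[130:230,280:380])]))
E
```

```text
clock: 26.5
eef_pos: [0.5265, 0.0461, 0.2147]
tool_rot: [1.618, 2.684, 0.006]
force: [0.3, 0.5, -1.2]
opening: 0.904
finger_force: 0.0
clock: 27.5
eef_pos: [0.4445, 0.176, 0.2113]
tool_rot: [-1.62, -2.692, 0.0]
force: [-0.5, -0.2, 0.2]
opening: 1.001
finger_force: 0.0
```

View pics/c7.png

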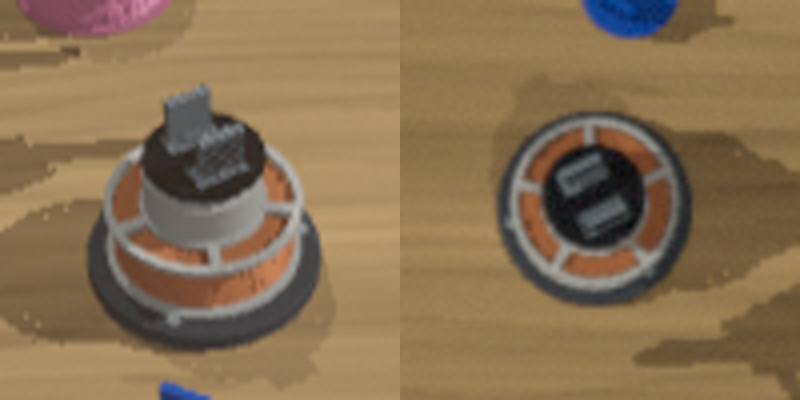

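The reel is on the base, the cap's disc is flat and centred (top crop near (595,195)), and the grips have sprung apart. Handing in.

```bash
python3 -c "
from station import ctrl; print(ctrl.job_done())"
```

```text
the job is handed in; nothing more can be done
None
```

The full reel is seated on the stand's base and the cap is back in the spindle, disc flat and grips sprung out in the last pictures; I handed it in at about 27.6 s, and no verdict was returned.

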